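# Dial open the workshop strongbox

### The arm

A 6-joint arm with a two-finger parallel gripper is mounted at the origin on the work surface. World frame = base frame: x ahead of the robot, y to its left, z up, the work surface at z = 0. Lengths are in m, angles in rad, forces in N, time in s.
With the tool pointing down it reaches from about 0.35 to 0.875 m from the base axis. Payload 15.5 kg.
Tool frame: the origin (TCP) lies midway between the tips of the shut fingers; the grasp point (between the pads) lies 19 mm behind it; z points along the fingers, y is the direction in which the jaws open and shut (so a half turn about z gives the same grasp; the last joint's range is limited). The gripper opens to 85 mm and grips with 20 to 120 N. Pads are 22 mm wide; open, the fingers measure 114 mm over their backs; the gripper's body (76 mm by 85 mm) begins 54 mm behind the grasp point. The pads swing forward as they close: fully open they stand 13 mm farther back than shut.
Start: joints at [1.171, 0.494, 1.345, -0, 1.302, -0.096], TCP at [0.188, 0.596, 0.231] pointing down, gripper open.
Joint ranges: [-2.91, 2.91], [-0.82, 2.16], [0.22, 2.67], [-1.22, 4.37], [0.12, 2.79], [-3.08, 3.08]. Speed limits (rad/s): [1.89, 1.89, 2.57, 3.01, 3.01, 3.01].

### API

Orientations are given as a unit quaternion [x, y, z, w].
In Python, from workcell import * gives the robot as it stands.
- The arm moves only by the tool arm_command, never from a script. Its argument "series" is a list of rows, each a list of 7 numbers: the shift along the tool's x, y, z scaled (see below), then the turn, a rotation vector about the tool's x, y, z scaled (see below), then the gripper's target within -1 to 1 (fully open at 1, half-way at 0, shut at -1). In form: [[dx, dy, dz, rx, ry, rz, jaw], ...]. A call has 1 to 5 rows; each row shifts and turns the commanded pose from where the row before left it, along the tool's axes as they then stand; what a row does not reach is not made up. The controller multiplies each number of a shift by 0.15 m and each number of a turn by 60 degrees. A row lasts 1/8 s, in which the tool goes at most 62.5 mm and 10.7 degrees, less where a joint would pass 70% of its speed; a pose out of reach is approached as far as the arm can. A call with a number of a shift or a turn outside -1 to 1 is refused whole. A call with a gripper value outside its range is refused whole. The fingers move at their own pace and stop on an object; "force" is the grip in N (left out, the last holds). Time passes only in rows, so rows that do not move let the fingers close. It gives the time, the measured TCP pose, the force and the opening at its end, in the units of the state.
- get_obs(): the state, without advancing time (a new reading comes with each control period).
- camera(name): name is "scene" or "top" or "wrist"; returns a dict with "image" (400x640x3 uint8, red, green, blue), "fx", "fy", "cx", "cy" (pixels), "xyz" and "attitude" of the camera in the world. Camera axes: x right, y down, z forward; pixel columns grow to the right and rows downward; lengths in m; the calibration is good to about 2 mm. The wrist camera is an equidistant fisheye: a pixel r from the principal point sees the ray r / f radians off the axis. A picture is of the moment at which its call begins. There is no depth.
- hand_in(): hands the job in, once; it reports no verdict.
Trained networks look in a picture, given as the dict that the camera call returned (one of the last four; its "shot" number tells which), for a name from the list of things; names that differ only in an ending like _2 or _b are one class to them, and where a whole thing is asked for, a point or a joint stands for the part that bears it (a point fixed in the world has none). Each returns a list of dicts, best first, with "confidence" (0 to 1); they miss things now and then, are a little off and sometimes report something else, mostly with a low value. They report only what shows in the picture. A call takes as long as a camera call.
- spot_in(picture, target): "point" ([x, y, z] in m, in world coordinates, good to about 4 mm: the middle of the surface that is visible of it).
- mark_of(picture, target): "point" ([x, y, z] in m, in world coordinates, good to about 4 mm: a listed point, or the origin of a listed thing).
The state is a dict: "time": time; "q": joint angles; "qvel": joint speeds; "tau": joint torques, N m; "tcp_pos": TCP position; "tcp_rot": TCP orientation; "wrist_force": force on the tool from outside, world axes, zero at the start; "ft_torque": the same for the moment, N m; "width": finger opening in m.
Only numpy, scipy, OpenCV 4.12 (cv2) and the standard library are available. Lean on these libraries where they do the work, as an engineer would, in place of code of your own. Each camera call takes 0.05 s, during which the arm holds its last target. There are 200 camera calls.

### The job

Open the steel strongbox on the bench. Its dial reads like a clock face: turn it anticlockwise, past 10 o'clock once and on round to 10 the second time; then clockwise straight back to 5; then slowly anticlockwise until you feel the bolt drop and the dial come up firm, somewhere between 4 and 2 o'clock, without forcing it. Then raise the lid to about 60 degrees, where it stays up by itself, and leave the other things on the bench where they are.

Things in the scene. Friction and masses are not known exactly. Their poses are not given: they have to be found in the camera images.
- strongbox: Grey steel strongbox screwed to the bench, 200 deep (its x) x 300 wide (its y) x 110 tall, with a flat lid 6 thick on top. Origin: centre of its underside; x points to the hinge side (away from the robot at yaw 0), z up. The dial stands on the lid's centre.
- dial_knob (a point): On the dial's axis at mid-grip height of its round knurled black knob, 149 above the box's underside; x axis along the pointer. Knob 40 across, from 127 to 161 above the box's underside, turning about the vertical. Under it the dial's flat skirt, 86 across, top at 127, has a white pointer line, drawn on the knob's face too.
- hour12 (a point): The double white mark of 12 o'clock, 51 from the dial's axis on the hinge side, on the fixed dark ring (116 across, top 120 above the box's underside) round the dial's skirt. The ring has twelve white hour marks clockwise as on a clock; 3, 6 and 9 are longer, 6 is on the handle side.
- dial (a joint): Pointer angle in rad, clockwise seen from above positive, counted through full turns without wrapping: 0 = 12, an hour = 0.5236 (10 = -1.047, the second time anticlockwise -7.330; then 5 = -3.665; 4 = -4.19, 2 = -5.24). Starts between half past 10 and 2. Friction about 0.1 N m. Numbers are good to about 8 degrees; overrunning one is not mended by turning back: dial all again.
- lockbolt: Spring bolt in the lid, seen only by its pin. 3 N press its fence on the lock's wheels. At the last, unmarked place between 4 and 2 o'clock it drops 7.5 towards the dial, stays, frees the lid, and blocks the dial about 0.15 rad further. Over 45 N bends it: the dial wrenched against it (about 0.8 N m), or the locked lid pulled. Origin on the dial's axis while locked, at the lid's underside; x to the hinge.
- bolt_pin (a point): Top of the bolt's small brass witness pin, 6 across, in the black slot in the lid between dial and handle. Locked it stands 72.5 from the dial's axis towards the handle, dropped (unlocked) 65.
- lid (a joint): Opening angle of the lid in rad about its hinge along the box's far upper edge: 0 shut, grows as the handle side rises, 1.75 at most. A stiff hinge (friction 1 N m) holds the lid wherever it is left. About 8 N at the handle opens it.
- lid_handle (a point): Centre of the round bar of the lid's bow handle: bar 11 thick, 100 long, along the box's y, 45 in front of the lid's front edge (gap 39 for a finger) and 113 above the box's underside when shut; nothing solid lies below it down to the bench but small bystanders 15 tall. It moves on an arc of radius 248 about the hinge.
- lid_hinge (a point): Middle of the lid's hinge axis, 100 behind the box's centre, 110 above its underside; the axis runs along this frame's y (the box's y). The frame turns with the lid; lid_handle lies at -248 along its x, +3 along its z.
- mug: Bystander, to be left where it is: white mug with an ear, 80 across, 95 tall (mm); origin at the centre of its underside.
- spool: Bystander, to be left where it is: empty wooden spool standing on end, 76 across, 60 tall (mm); origin at the centre of its underside.
- tealight1: Bystander, to be left where it is: tealight cup, 38 across, 15 tall (mm); origin at the centre of its underside.
- tealight2: Bystander, to be left where it is: tealight cup, 38 across, 15 tall (mm); origin at the centre of its underside.
- matchbox: Bystander, to be left where it is: matchbox lying flat, 56 x 37 x 15 (mm); origin at the centre of its underside.
- tape_measure: Bystander, to be left where it is: yellow pocket tape measure standing on its base, 68 x 38 x 54 (mm); origin at the centre of its underside.
- scissors: Bystander, to be left where it is: scissors with orange ring handles lying flat, about 200 long (mm); origin at the centre of its underside.

How it is judged:
On the way:
1. the combination is dialled and the bolt has dropped, with the lid still shut (x of bolt_pin in the frame of lid_hinge above -0.1675 m and value of joint lid below 0.05 rad), for 0.2 s.
At the end, for the whole second after the job is handed in: The bolt is dropped (drawn at least 5 mm) and the lid stands open by itself between 50 and 80 degrees, at rest (value of joint lid between 0.87 and 1.4 rad and velocity of joint lid between -0.05 and 0.05 rad/s and x of bolt_pin in the frame of lid_hinge above -0.1675 m); the robot touches nothing.
It fails at once if the bolt bears more than 45 N: the dial wrenched against it, or the locked lid forced (contact force between lockbolt and anything else above 45 N).
It fails at once if one of the other things on the bench is shoved aside (more than 20 mm) (distance of any of mug, spool, tealight1, tealight2, matchbox, tape_measure, scissors from where it was at the start of the episode above 0.02 m).
It also fails if it takes over 72 s, if anything falls off the work surface, if the arm or the gripper's body presses on something with over 40 N, if the wrist force passes 120 N, or if a joint passes its speed limit or range.

## Working session

There is one attempt and no reset: what is moved stays moved. The work goes in short steps, Python scripts to look and compute and a tool call to move; the robot and the scene stay as the last step left them, time stands still between calls to the robot, and variables do not carry over. Pictures are saved under pics/ and viewed, on a budget of 10 in all, crops included, one or two more only if the job needs it, and the job is handed in when it is done.

Besides the shell and the picture viewer there is one more tool, called by a JSON object that holds its "fn" and its "kwargs". arm_command: Moves the arm, as the interface text tells. Shifts and turns lie within -1 to 1; 1 stands for 0.15 m of shift or 60 degrees of turn. Its arguments: {"type":"object","properties":{"series":{"type":"array"},"force":{"type":"number"}},"required":["series"]}

```bash
mkdir -p pics; cat > h.py <<'E'
from workcell import *
import numpy as np, cv2
from scipy.spatial.transform import Rotation as R
def save(p,n): cv2.imwrite('pics/'+n,cv2.cvtColor(p['image'],cv2.COLOR_RGB2BGR))
E
python3 - <<'E'
from h import *
o=get_obs(); print({k:np.round(v,3) for k,v in o.items()})
for c in ['scene','top']:
    p=camera(c); save(p,c+'1.png'); print(c,p['xyz'],p['attitude'],p['fx'])
    for t in ['dial_knob','hour12','bolt_pin','lid_handle','lid_hinge','strongbox']:
        r=mark_of(p,t); print(t,[(np.round(a['point'],3),round(a['confidence'],2)) for a in r[:2]], list(r[0].keys()) if r else '')
    for t in ['mug','spool','tealight1','matchbox','tape_measure','scissors']:
        r=mark_of(p,t); print(t,[(np.round(a['point'],3),round(a['confidence'],2)) for a in r[:2]])
E
```

```text
{'time': np.float64(0.0), 'q': array([ 1.17 ,  0.494,  1.346,  0.   ,  1.302, -0.096]), 'qvel': array([ 0.002,  0.   ,  0.   ,  0.001, -0.001,  0.   ]), 'tau': array([-1.0000e-03, -8.8217e+01, -3.8386e+01, -0.0000e+00,  1.0000e-02,
        0.0000e+00]), 'tcp_pos': array([0.187, 0.596, 0.231]), 'tcp_rot': array([ 0.152,  0.988, -0.001, -0.   ]), 'wrist_force': array([ 0.035, -0.349, -0.027]), 'ft_torque': array([ 0.016, -0.01 ,  0.011]), 'width': np.float64(0.085)}
scene [ 1.22433696 -0.17367032  1.14875132] [ 0.76701481  0.56887931 -0.17434602 -0.2401418 ] 434.58637389928174
dial_knob [(array([ 0.63 , -0.002,  0.148]), 0.69)] ['point', 'confidence']
hour12 [(array([ 0.68 , -0.016,  0.12 ]), 0.92), (array([ 0.342, -0.192, -0.003]), 0.16)] ['point', 'confidence']
bolt_pin [] 
lid_handle [(array([0.483, 0.027, 0.111]), 0.98)] ['point', 'confidence']
lid_hinge [(array([ 0.729, -0.024,  0.112]), 0.79), (array([0.435, 0.179, 0.   ]), 0.71)] ['point', 'confidence']
strongbox [(array([ 0.633, -0.008, -0.001]), 0.61), (array([ 0.684, -0.016,  0.117]), 0.44)] ['point', 'confidence']
mug [(arra
[... 662 characters left out ...]
ce']
bolt_pin [] 
lid_handle [(array([0.482, 0.027, 0.114]), 0.73)] ['point', 'confidence']
lid_hinge [(array([ 0.728, -0.022,  0.105]), 0.65)] ['point', 'confidence']
strongbox [(array([ 0.632, -0.006,  0.005]), 0.86), (array([0.431, 0.04 , 0.   ]), 0.65)] ['point', 'confidence']
mug [(array([ 0.547, -0.262,  0.001]), 0.57)]
spool [(array([ 0.729,  0.23 , -0.001]), 0.73)]
tealight1 [(array([0.434, 0.18 , 0.   ]), 0.71), (array([ 0.429,  0.042, -0.002]), 0.65)]
matchbox [(array([ 0.429, -0.038, -0.001]), 0.78), (array([ 0.547, -0.258,  0.   ]), 0.42)]
tape_measure [(array([0.559, 0.25 , 0.002]), 0.79)]
scissors [(array([ 0.342, -0.192, -0.005]), 0.82), (array([ 0.63 , -0.009,  0.148]), 0.4)]
```

```bash
python3 - <<'E'
from h import *
p=camera('top'); Rm=R.from_quat(p['attitude']).as_matrix()
img=cv2.cvtColor(p['image'],cv2.COLOR_RGB2BGR)
yaw=np.arctan2(-.05,.246); z=.127; c0=np.array([.631,-.006])
# out image: 400x400 at 1mm/0.5px ; up=hinge(x box), right=-y box
W=400;s=0.5e-3
def px(P): q=(np.asarray(P)-p['xyz'])@Rm; return [q[0]/q[2]*p['fx']+p['cx'],q[1]/q[2]*p['fy']+p['cy']]
ex=np.array([np.cos(yaw),np.sin(yaw)]);ey=np.array([-ex[1],ex[0]])
def w(u,v): return np.r_[c0+ex*(W/2-v)*s-ey*(u-W/2)*s,z]
o=np.float32([[0,0],[W,0],[W,W],[0,W]])
H=cv2.getPerspectiveTransform(np.float32([px(w(*a)) for a in o]),o)
r=cv2.warpPerspective(img,H,(W,W),flags=cv2.INTER_CUBIC)
cv2.imwrite('pics/m1.png',np.hstack([r,img[:, :400] if 0 else cv2.resize(img,(400,250))[:,:] if 0 else cv2.copyMakeBorder(cv2.resize(img,(400,250)),0,150,0,0,cv2.BORDER_CONSTANT)]))
E
```

```text
(no output)
```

View pics/m1.png

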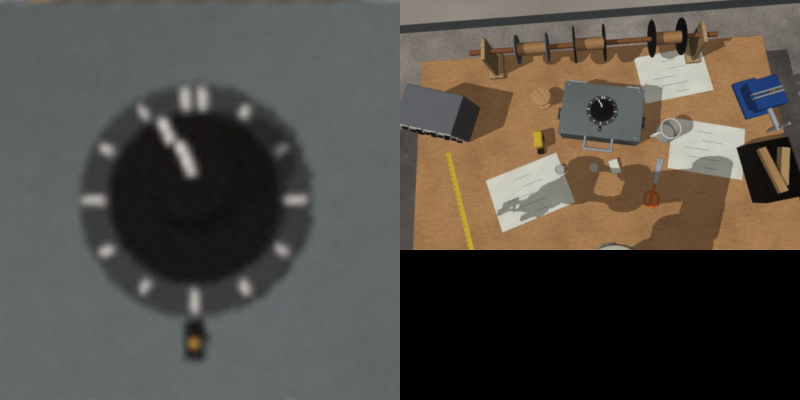

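The rectified dial view shows the ring centred at about (194.5, 199), with the pointer from (162,124) to (190,175). That puts the pointer about 24° anticlockwise of 12. The brass pin is in its slot at (194, 343).

```bash
cat >> h.py <<'E'
def plan(pt,turn_deg,n,jaw):
    """print n rows from measured pose to pt with cw turn (about tool z), straight line"""
    o=get_obs(); p=np.array(o['tcp_pos']); Rm=R.from_quat(o['tcp_rot'])
    d=(np.array(pt)-p)/n/.15
    for i in range(n):
        s=Rm.inv().apply(d); print([*[round(float(v),2) for v in s],0,0,round(turn_deg/n/60,3),jaw])
        Rm=Rm*R.from_euler('z',turn_deg/n,degrees=True)
E
python3 -c "
from h import *
plan([.633,-.004,.225],163,16,1)"
```

```text
[-0.25, -0.18, 0.0, 0, 0, 0.17, 1]
[-0.28, -0.14, 0.0, 0, 0, 0.17, 1]
[-0.3, -0.08, 0.0, 0, 0, 0.17, 1]
[-0.31, -0.03, 0.0, 0, 0, 0.17, 1]
[-0.31, 0.03, 0.0, 0, 0, 0.17, 1]
[-0.3, 0.08, 0.0, 0, 0, 0.17, 1]
[-0.28, 0.13, 0.0, 0, 0, 0.17, 1]
[-0.25, 0.18, 0.0, 0, 0, 0.17, 1]
[-0.22, 0.22, 0.0, 0, 0, 0.17, 1]
[-0.18, 0.26, 0.0, 0, 0, 0.17, 1]
[-0.13, 0.28, 0.0, 0, 0, 0.17, 1]
[-0.07, 0.3, 0.0, 0, 0, 0.17, 1]
[-0.02, 0.31, 0.0, 0, 0, 0.17, 1]
[0.04, 0.31, 0.0, 0, 0, 0.17, 1]
[0.09, 0.3, 0.0, 0, 0, 0.17, 1]
[0.14, 0.28, 0.0, 0, 0, 0.17, 1]
```

{"fn": "arm_command", "kwargs": {"series": [[-0.25, -0.18, 0, 0, 0, 0.17, 1], [-0.28, -0.14, 0, 0, 0, 0.17, 1], [-0.3, -0.08, 0, 0, 0, 0.17, 1], [-0.31, -0.03, 0, 0, 0, 0.17, 1], [-0.31, 0.03, 0, 0, 0, 0.17, 1]], "force": 30}}

```text
time: 1.98
tcp_pos: [0.3276, 0.408, 0.2314]
tcp_rot: [0.565, 0.825, 0.0, 0.0]
wrist_force: [0.6, 0.6, -0.1]
width: 0.0856
```

{"fn": "arm_command", "kwargs": {"series": [[-0.3, 0.08, 0, 0, 0, 0.17, 1], [-0.28, 0.13, 0, 0, 0, 0.17, 1], [-0.25, 0.18, 0, 0, 0, 0.17, 1], [-0.22, 0.22, 0, 0, 0, 0.17, 1], [-0.18, 0.26, 0, 0, 0, 0.17, 1]]}}

```text
time: 2.6
tcp_pos: [0.4658, 0.22, 0.2314]
tcp_rot: [0.865, 0.502, 0.0, 0.0]
wrist_force: [-0.2, 1.2, -0.6]
width: 0.0854
```

{"fn": "arm_command", "kwargs": {"series": [[-0.13, 0.28, 0, 0, 0, 0.17, 1], [-0.07, 0.3, 0, 0, 0, 0.17, 1], [-0.02, 0.31, 0, 0, 0, 0.17, 1], [0.04, 0.31, 0, 0, 0, 0.17, 1], [0.09, 0.3, 0, 0, 0, 0.17, 1]]}}

```text
time: 3.22
tcp_pos: [0.6047, 0.0329, 0.2314]
tcp_rot: [0.997, 0.08, 0.0, -0.0]
wrist_force: [-0.3, 0.5, -0.8]
width: 0.0854
```

{"fn": "arm_command", "kwargs": {"series": [[0.14, 0.28, 0, 0, 0, 0.17, 1], [0, 0, 0, 0, 0, 0, 1], [0, 0, 0, 0, 0, 0, 1]]}}

```text
time: 3.6
tcp_pos: [0.6312, -0.0035, 0.231]
tcp_rot: [1.0, -0.005, -0.0, -0.0]
wrist_force: [0.5, 1.6, 0.6]
width: 0.0852
```

```bash
python3 -c "
from h import *
o=get_obs(); print(np.round(o['q'],3),o['tcp_pos'],o['tcp_rot'])
p=camera('wrist'); save(p,'w1.png'); print(p['xyz'],p['attitude'],p['fx'],p['cx'],p['cy'])
for t in ['dial_knob','hour12','bolt_pin','lid_handle','lid_hinge','strongbox']:
    r=mark_of(p,t); print(t,[(np.round(a['point'],4),round(a['confidence'],2)) for a in r[:2]])
plan([.633,-.004,.131],0,5,1)
"
```

```text
[-0.1    0.503  1.329  0.     1.31   1.481] [ 0.63120457 -0.00352396  0.23104894] [ 9.99985342e-01 -5.40434633e-03 -3.06157451e-04 -1.24692783e-04]
[ 0.713272   -0.00383463  0.37309384] [-0.6940128   0.70129952  0.11625516 -0.1140612 ] 309.70691628693146 320.00979092568065 200.102708002158
dial_knob [(array([ 0.6319, -0.0019,  0.1474]), 0.83)]
hour12 [(array([ 0.6839, -0.0146,  0.1186]), 0.98), (array([ 0.4246, -0.0354,  0.003 ]), 0.61)]
bolt_pin [(array([0.5635, 0.0099, 0.1193]), 0.38)]
lid_handle [(array([0.4864, 0.027 , 0.1133]), 0.94), (array([0.427 , 0.0455, 0.004 ]), 0.28)]
lid_hinge [(array([ 0.7267, -0.0259,  0.1083]), 0.8)]
strongbox [(array([ 0.6339, -0.0073,  0.0036]), 0.87)]
[0.0, 0.0, 0.13, 0, 0, 0.0, 1]
[0.0, 0.0, 0.13, 0, 0, 0.0, 1]
[0.0, 0.0, 0.13, 0, 0, 0.0, 1]
[0.0, 0.0, 0.13, 0, 0, 0.0, 1]
[0.0, 0.0, 0.13, 0, 0, 0.0, 1]
```

View pics/w1.png

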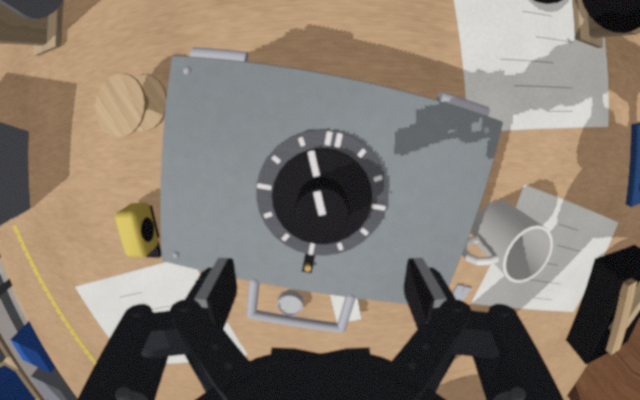

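The wrist view shows the dial marks 12 at (334,139), 6 at (310,248), 9 at (264,187) and 3 at (379,207). The skirt pointer is at about (313,162), and the brass pin is in its slot at (308,264).

```bash
cat >> h.py <<'E'
def ray2plane(p,u,v,z):
    u,v=np.broadcast_arrays(np.float64(u),np.float64(v))
    a=(u-p['cx'])/p['fx'];b=(v-p['cy'])/p['fy'];th=np.hypot(a,b);k=np.sinc(th/np.pi)
    d=np.stack([a*k,b*k,np.cos(th)],-1)@R.from_quat(p['attitude']).as_matrix().T
    return p['xyz']+d*((z-p['xyz'][2])/d[...,2])[...,None]
def w2px(p,P):
    q=(np.asarray(P)-p['xyz'])@R.from_quat(p['attitude']).as_matrix()
    r=np.hypot(q[...,0],q[...,1]);th=np.arctan2(r,q[...,2])
    return p['cx']+p['fx']*th*q[...,0]/r, p['cy']+p['fy']*th*q[...,1]/r
def polar(p,c,yaw,r,z):
    """brightness at clock angles (deg cw from 12) for radii r"""
    ang=np.arange(-180,180,1.); a=np.radians(ang)[:,None]; r=np.asarray(r)[None]
    P=np.stack([c[0]+r*np.cos(yaw-a),c[1]+r*np.sin(yaw-a),np.full((a+r).shape,z)],-1)
    u,v=w2px(p,P); g=cv2.cvtColor(p['image'],cv2.COLOR_RGB2GRAY)
    return ang,cv2.remap(g,np.float32(u),np.float32(v),cv2.INTER_LINEAR).astype(float)
def pointer(p,c,yaw):
    ang,g=polar(p,c,yaw,np.linspace(.028,.040,13),.127)
    g=np.median(g,1); i=g.argmax(); w=np.clip(np.roll(g,180-i)[165:196]-g[i]*.5,0,None)
    return ang[i]+(w*np.arange(-15,16)).sum()/w.sum(), g[i], np.median(g)
E
python3 - <<'E'
from h import *
p=camera('wrist')
m={k:ray2plane(p,*v,.12)[:2] for k,v in {'12':(334,139),'6':(310,248),'9':(264,187),'3':(379,207)}.items()}
print(m); c=(m['12']+m['6'])/2; c2=(m['9']+m['3'])/2
y1=np.arctan2(*(m['12']-m['6'])[::-1]);y2=np.arctan2(*(m['9']-m['3'])[::-1])-np.pi/2
print(c,c2,np.degrees([y1,y2]), np.linalg.norm(m['12']-m['6']),np.linalg.norm(m['9']-m['3']))
# refine: centre/yaw maximising contrast of 12 marks
from scipy.optimize import minimize
def f(x):
    ang,g=polar(p,x[:2],x[2],np.linspace(.048,.054,5),.12); g=g.mean(1)
    s=0
    for h in range(12): 
        k=[h*30] if h else [-4,4]
        for q in k: s+=np.interp((q+180)%360-180,ang,g)
    return -s
x=minimize(f,[*((c+c2)/2),y1],method='Nelder-Mead',options=dict(initial_simplex=[[c[0],c[1],y1],[c[0]+.003,c[1],y1],[c[0],c[1]+.003,y1],[c[0],c[1],y1+.05]])).x
print(x,np.degrees(x[2]),f(x),pointer(p,x[:2],x[2]), pointer(p,c,y1))
E
```

```text
{'12': array([ 0.68029512, -0.01424051]), '6': array([0.58103769, 0.00749393]), '9': array([0.63988603, 0.04595161]), '3': array([ 0.62052867, -0.0541382 ])}
[ 0.6306664  -0.00337329] [ 0.63020735 -0.0040933 ] [-12.35113678 -10.94586109] 0.10160916041952828 0.10194448084376402
[ 0.63055968 -0.00399047 -0.19767551] -11.325972576419387 -2645.7999999999997 (np.float64(-23.102957283680176), np.float64(218.0), np.float64(34.0)) (np.float64(-23.147252747252747), np.float64(218.0), np.float64(34.0))
```

{"fn": "arm_command", "kwargs": {"series": [[0, 0, 0.2, 0, 0, 0, 1], [0, 0, 0.2, 0, 0, 0, 1], [0, 0, 0.2, 0, 0, 0, 1], [0, 0, 0.067, 0, 0, 0, 1], [0, 0, 0, 0, 0, 0, 1]]}}

```text
time: 4.62
tcp_pos: [0.6315, -0.0036, 0.1313]
tcp_rot: [1.0, -0.006, -0.0, -0.0]
wrist_force: [0.7, -0.6, -0.0]
width: 0.0854
```

{"fn": "arm_command", "kwargs": {"series": [[0, 0, 0, 0, 0, 0, -1], [0, 0, 0, 0, 0, 0, -1], [0, 0, 0, 0, 0, 0, -1], [0, 0, 0, 0, 0, 0, -1], [0, 0, 0, 0, 0, 0, -1]], "force": 30}}

```text
time: 5.25
tcp_pos: [0.632, -0.0047, 0.1325]
tcp_rot: [1.0, -0.006, 0.001, 0.001]
wrist_force: [-2.8, -8.5, 10.0]
width: 0.0393
```

```bash
python3 -c "
from h import *
o=get_obs(); print(np.round(o['q'],3),o['tcp_pos'],o['tcp_rot'],o['wrist_force'],o['ft_torque'],o['width'])
p=camera('wrist'); save(p,'w2.png'); print(pointer(p,[.6307,-.004],-.1985))
"
```

```text
[-0.101  0.605  1.437 -0.002  1.098  1.482] [ 0.63200839 -0.00472671  0.13246693] [ 9.99982382e-01 -5.82500729e-03  8.10333788e-04  8.04950913e-04] [-2.8137428  -8.5441507   9.97546455] [-1.3837499   0.49507364  0.04648923] 0.039278031010178814
(np.float64(-23.062983425414366), np.float64(220.0), np.float64(30.0))
```

View pics/w2.png

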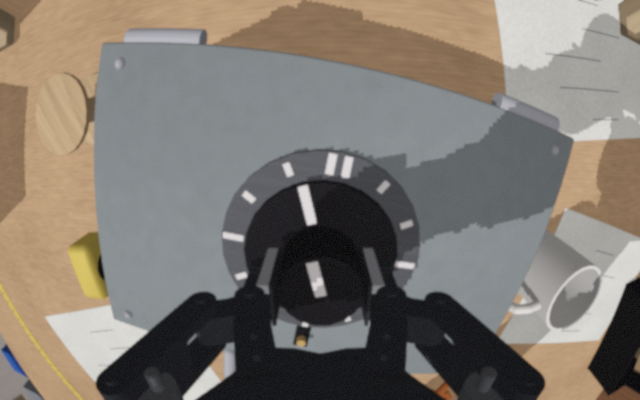

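{"fn": "arm_command", "kwargs": {"series": [[0, 0.007, -0.01, 0, 0, -0.17, -1], [0, 0, 0, 0, 0, -0.17, -1], [0, 0, 0, 0, 0, -0.17, -1], [0, 0, 0, 0, 0, -0.17, -1], [0, 0, 0, 0, 0, -0.17, -1]]}}

```text
time: 5.92
tcp_pos: [0.6316, -0.0044, 0.1327]
tcp_rot: [0.904, 0.428, 0.0, -0.0]
wrist_force: [3.0, 2.9, -6.3]
width: 0.039
```

```bash
cat > st.py <<'E'
from h import *
o=get_obs(); x=R.from_quat(o['tcp_rot']).apply([1,0,0]); t=np.degrees(np.arctan2(x[1],x[0]))
print('t',o['time'],'q6',np.degrees(o['q'][5]).round(1),'toolyaw',t.round(1),np.round(o['tcp_pos'],4),np.round(o['wrist_force'],1),np.round(o['ft_torque'],2),round(float(o['width']),4))
print(pointer(camera('wrist'),[.6307,-.004],-.1985))
E
python3 st.py
```

```text
t 5.925 q6 33.5 toolyaw 50.7 [ 0.6316 -0.0044  0.1327] [ 3.   2.9 -6.3] [ 0.46 -0.27 -0.06] 0.039
(np.float64(-74.52617230098146), np.float64(219.0), np.float64(33.0))
```

{"fn": "arm_command", "kwargs": {"series": [[0, 0, 0, 0, 0, -0.17, -1], [0, 0, 0, 0, 0, -0.17, -1], [0, 0, 0, 0, 0, -0.17, -1], [0, 0, 0, 0, 0, -0.17, -1], [0, 0, 0, 0, 0, -0.17, -1]]}}

```text
time: 6.6
tcp_pos: [0.6311, -0.0043, 0.1327]
tcp_rot: [0.633, 0.774, -0.0, -0.0]
wrist_force: [-0.8, 2.8, -4.2]
width: 0.0392
```

{"fn": "arm_command", "kwargs": {"series": [[0, 0, 0, 0, 0, -0.17, -1], [0, 0, 0, 0, 0, -0.17, -1], [0, 0, 0, 0, 0, -0.17, -1], [0, 0, 0, 0, 0, -0.17, -1], [0, 0, 0, 0, 0, -0.17, -1]]}}

```text
time: 7.22
tcp_pos: [0.6307, -0.0046, 0.1326]
tcp_rot: [0.238, 0.971, -0.0, -0.001]
wrist_force: [-4.6, -0.2, -2.0]
width: 0.0391
```

{"fn": "arm_command", "kwargs": {"series": [[0, 0, 0, 0, 0, -0.17, -1], [0, 0, 0, 0, 0, -0.17, -1], [0, 0, 0, 0, 0, -0.17, -1], [0, 0, 0, 0, 0, -0.17, -1], [0, 0, 0, 0, 0, -0.17, -1]]}}

```text
time: 7.85
tcp_pos: [0.6307, -0.0051, 0.1326]
tcp_rot: [-0.203, 0.979, -0.0, -0.001]
wrist_force: [-2.9, -4.4, -2.9]
width: 0.0388
```

{"fn": "arm_command", "kwargs": {"series": [[0, 0, 0, 0, 0, -0.17, -1], [0, 0, 0, 0, 0, -0.17, -1], [0, 0, 0, 0, 0, -0.17, -1], [0, 0, 0, 0, 0, 0, -1], [0, 0, 0, 0, 0, 0, -1]]}}

```text
time: 8.48
tcp_pos: [0.6309, -0.0053, 0.1326]
tcp_rot: [-0.452, 0.892, -0.0, -0.001]
wrist_force: [-1.8, -5.1, -3.7]
width: 0.0387
```

```bash
python3 st.py
```

```text
t 8.475 q6 -149.6 toolyaw -126.2 [ 0.6309 -0.0053  0.1326] [-1.8 -5.1 -3.7] [-0.94  0.39 -0.01] 0.0387
(np.float64(102.47979041916167), np.float64(165.0), np.float64(30.0))
```

{"fn": "arm_command", "kwargs": {"series": [[0, 0, 0, 0, 0, 0, 1], [0, 0, 0, 0, 0, 0, 1], [0, 0, 0, 0, 0, 0, 1], [0, 0, 0, 0, 0, 0.17, 1], [0, 0, 0, 0, 0, 0.17, 1]]}}

```text
time: 9.15
tcp_pos: [0.6316, -0.0046, 0.1328]
tcp_rot: [-0.286, 0.958, -0.0, 0.0]
wrist_force: [-0.0, 0.0, -0.3]
width: 0.0856
```

{"fn": "arm_command", "kwargs": {"series": [[0, 0, 0, 0, 0, 0.17, 1], [0, 0, 0, 0, 0, 0.17, 1], [0, 0, 0, 0, 0, 0.17, 1], [0, 0, 0, 0, 0, 0.17, 1], [0, 0, 0, 0, 0, 0.17, 1]]}}

```text
time: 9.78
tcp_pos: [0.6316, -0.0046, 0.1328]
tcp_rot: [0.155, 0.988, 0.0, 0.0]
wrist_force: [0.3, 0.4, -0.4]
width: 0.0856
```

{"fn": "arm_command", "kwargs": {"series": [[0, 0, 0, 0, 0, 0.17, 1], [0, 0, 0, 0, 0, 0.17, 1], [0, 0, 0, 0, 0, 0.17, 1], [0, 0, 0, 0, 0, 0.17, 1], [0, 0, 0, 0, 0, 0.17, 1]]}}

```text
time: 10.4
tcp_pos: [0.6316, -0.0046, 0.1328]
tcp_rot: [0.565, 0.825, 0.0, 0.0]
wrist_force: [0.1, -0.6, -0.4]
width: 0.0852
```

{"fn": "arm_command", "kwargs": {"series": [[0, 0, 0, 0, 0, 0.17, 1], [0, 0, 0, 0, 0, 0.17, 1], [0, 0, 0, 0, 0, 0.17, 1], [0, 0, 0, 0, 0, 0, 1], [0, 0, 0, 0, 0, 0, 1]]}}

```text
time: 11.02
tcp_pos: [0.6315, -0.0047, 0.1328]
tcp_rot: [0.759, 0.651, 0.0, 0.0]
wrist_force: [-0.3, 0.4, 0.3]
width: 0.0855
```

```bash
python3 st.py; python3 -c "
from h import *
plan([.6308,-.0042,.131],0,1,1)"
```

```text
t 11.025 q6 3.0 toolyaw 81.2 [ 0.6315 -0.0047  0.1328] [-0.3  0.4  0.3] [-0.02  0.04  0.01] 0.0855
(np.float64(91.52265238879737), np.float64(219.0), np.float64(32.0))
[0.0, -0.01, 0.01, 0, 0, 0.0, 1]
```

```bash
python3 -c "
from h import *
p=camera('wrist'); save(p,'w3.png')
ang,g=polar(p,[.6307,-.004],-.1985,np.linspace(.028,.040,13),.127); g=np.median(g,1); print([(a,v) for a,v in zip(ang,g) if v>80])"
```

```text
[(np.float64(85.0), np.float64(116.0)), (np.float64(86.0), np.float64(170.0)), (np.float64(87.0), np.float64(203.0)), (np.float64(88.0), np.float64(215.0)), (np.float64(89.0), np.float64(218.0)), (np.float64(90.0), np.float64(218.0)), (np.float64(91.0), np.float64(219.0)), (np.float64(92.0), np.float64(219.0)), (np.float64(93.0), np.float64(219.0)), (np.float64(94.0), np.float64(219.0)), (np.float64(95.0), np.float64(216.0)), (np.float64(96.0), np.float64(206.0)), (np.float64(97.0), np.float64(178.0)), (np.float64(98.0), np.float64(123.0))]
```

View pics/w3.png

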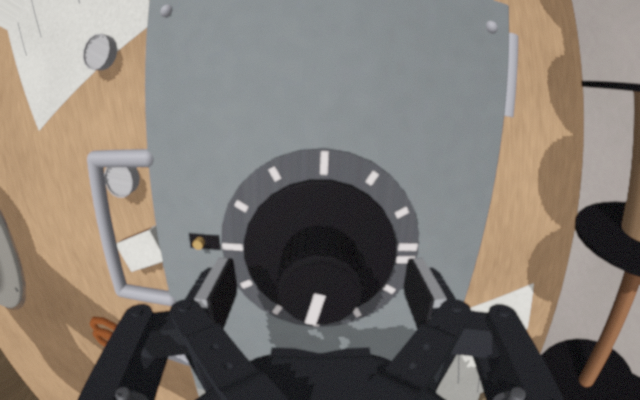

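The wrist view shows the knob occluding the skirt pointer; only the face line shows, at (316,308). The 91.5° reading was therefore taken on the wrong plane, so I'll read the face line at z = 0.161 instead.

```bash
cat >> h.py <<'E'
def face(p,c,yaw):
    ang,g=polar(p,c,yaw,np.linspace(.009,.017,9),.161)
    g=np.median(g,1); i=g.argmax(); w=np.clip(np.roll(g,180-i)[155:206]-g[i]*.5,0,None)
    return ang[i]+(w*np.arange(-25,26)).sum()/w.sum(), g[i]
E
sed -i 's/^print(pointer.*/p=camera("wrist"); c=[.6307,-.004]; print("skirt",pointer(p,c,-.1985),"face",face(p,c,-.1985))/' st.py; python3 st.py
```

```text
t 11.125 q6 3.1 toolyaw 81.1 [ 0.6315 -0.0047  0.1328] [0.3 0.3 0.4] [-0.   -0.01  0.03] 0.0851
skirt (np.float64(91.67510373443983), np.float64(219.0), np.float64(32.0)) face (np.float64(102.21544132705304), np.float64(219.0))
```

{"fn": "arm_command", "kwargs": {"series": [[0, -0.005, 0, 0, 0, 0, -1], [0, 0, 0, 0, 0, 0, -1], [0, 0, 0, 0, 0, 0, -1], [0, 0, 0, 0, 0, 0, -1], [0, 0, 0, 0, 0, 0, -1]], "force": 30}}

```text
time: 11.8
tcp_pos: [0.6312, -0.0046, 0.133]
tcp_rot: [0.761, 0.649, 0.0, 0.0]
wrist_force: [2.8, -0.2, 3.8]
width: 0.0391
```

{"fn": "arm_command", "kwargs": {"series": [[0, 0, -0.01, 0, 0, -0.17, -1], [0, 0, 0, 0, 0, -0.17, -1], [0, 0, 0, 0, 0, -0.17, -1], [0, 0, 0, 0, 0, -0.17, -1], [0, 0, 0, 0, 0, -0.17, -1]]}}

```text
time: 12.42
tcp_pos: [0.6309, -0.0047, 0.1333]
tcp_rot: [0.405, 0.914, -0.0, -0.0]
wrist_force: [7.3, -1.5, -11.9]
width: 0.0389
```

{"fn": "arm_command", "kwargs": {"series": [[0, 0, 0, 0, 0, -0.17, -1], [0, 0, 0, 0, 0, -0.17, -1], [0, 0, 0, 0, 0, -0.17, -1], [0, 0, 0, 0, 0, -0.17, -1], [0, 0, 0, 0, 0, -0.17, -1]]}}

```text
time: 13.05
tcp_pos: [0.6308, -0.0049, 0.1333]
tcp_rot: [-0.028, 1.0, -0.0, -0.0]
wrist_force: [7.4, -3.6, -12.6]
width: 0.0392
```

{"fn": "arm_command", "kwargs": {"series": [[0, 0, 0, 0, 0, -0.17, -1], [0, 0, 0, 0, 0, -0.17, -1], [0, 0, 0, 0, 0, -0.17, -1], [0, 0, 0, 0, 0, -0.17, -1], [0, 0, 0, 0, 0, 0, -1]]}}

```text
time: 13.68
tcp_pos: [0.6309, -0.0051, 0.1333]
tcp_rot: [-0.374, 0.927, -0.0, -0.0]
wrist_force: [7.2, -4.7, -12.5]
width: 0.039
```

```bash
python3 st.py
```

```text
t 13.675 q6 -139.8 toolyaw -136.1 [ 0.6309 -0.0051  0.1333] [  7.2  -4.7 -12.5] [-0.75 -1.22  0.01] 0.039
skirt (np.float64(-51.355555555555554), np.float64(216.0), np.float64(29.0)) face (np.float64(-40.84159663865546), np.float64(216.0))
```

{"fn": "arm_command", "kwargs": {"series": [[0, 0, 0, 0, 0, -0.161, -1], [0, 0, 0, 0, 0, -0.161, -1], [0, 0, 0, 0, 0, 0, -1], [0, 0, 0, 0, 0, 0, -1]]}}

```text
time: 14.22
tcp_pos: [0.631, -0.0051, 0.1333]
tcp_rot: [-0.523, 0.852, -0.0, -0.0]
wrist_force: [7.6, -4.5, -13.4]
width: 0.0391
```

```bash
python3 st.py
```

```text
t 14.225 q6 -158.9 toolyaw -116.9 [ 0.631  -0.0051  0.1333] [  7.6  -4.5 -13.4] [-0.75 -1.39  0.05] 0.0391
skirt (np.float64(-70.67430025445293), np.float64(216.0), np.float64(31.0)) face (np.float64(-60.35726141078838), np.float64(216.0))
```

{"fn": "arm_command", "kwargs": {"series": [[0, 0, 0.004, 0, 0, 0.17, -1], [0, 0, 0, 0, 0, 0.17, -1], [0, 0, 0, 0, 0, 0.17, -1], [0, 0, 0, 0, 0, 0.17, -1], [0, 0, 0, 0, 0, 0.17, -1]]}}

```text
time: 14.9
tcp_pos: [0.6309, -0.005, 0.1332]
tcp_rot: [-0.102, 0.995, -0.0, -0.0]
wrist_force: [4.1, -3.4, -4.6]
width: 0.0387
```

{"fn": "arm_command", "kwargs": {"series": [[0, 0, 0, 0, 0, 0.17, -1], [0, 0, 0, 0, 0, 0.17, -1], [0, 0, 0, 0, 0, 0.17, -1], [0, 0, 0, 0, 0, 0.17, -1], [0, 0, 0, 0, 0, 0.17, -1]]}}

```text
time: 15.52
tcp_pos: [0.6309, -0.0047, 0.1332]
tcp_rot: [0.336, 0.942, -0.0, 0.0]
wrist_force: [5.2, -1.8, -5.5]
width: 0.0388
```

{"fn": "arm_command", "kwargs": {"series": [[0, 0, 0, 0, 0, 0.17, -1], [0, 0, 0, 0, 0, 0.17, -1], [0, 0, 0, 0, 0, 0.17, -1], [0, 0, 0, 0, 0, 0.17, -1], [0, 0, 0, 0, 0, 0.17, -1]]}}

```text
time: 16.15
tcp_pos: [0.6311, -0.0047, 0.1332]
tcp_rot: [0.709, 0.705, 0.0, 0.0]
wrist_force: [5.8, -1.2, -6.1]
width: 0.0391
```

{"fn": "arm_command", "kwargs": {"series": [[0, 0, 0, 0, 0, 0.17, -1], [0, 0, 0, 0, 0, 0.17, -1], [0, 0, 0, 0, 0, 0.17, -1], [0, 0, 0, 0, 0, 0.17, -1], [0, 0, 0, 0, 0, 0, -1]]}}

```text
time: 16.77
tcp_pos: [0.6313, -0.0047, 0.1332]
tcp_rot: [0.91, 0.415, 0.0, 0.0]
wrist_force: [6.4, -0.9, -6.7]
width: 0.0388
```

```bash
python3 st.py
```

```text
t 16.775 q6 35.1 toolyaw 49.1 [ 0.6313 -0.0047  0.1332] [ 6.4 -0.9 -6.7] [-0.23 -1.12 -0.1 ] 0.0388
skirt (np.float64(123.30896226415095), np.float64(202.0), np.float64(34.0)) face (np.float64(132.8914169858076), np.float64(215.0))
```

{"fn": "arm_command", "kwargs": {"series": [[0, 0, 0, 0, 0, 0.138, -1], [0, 0, 0, 0, 0, 0.138, -1], [0, 0, 0, 0, 0, 0, -1], [0, 0, 0, 0, 0, 0, -1]]}}

```text
time: 17.32
tcp_pos: [0.6313, -0.0048, 0.1332]
tcp_rot: [0.96, 0.281, 0.0, 0.0]
wrist_force: [7.0, -1.3, -6.0]
width: 0.0391
```

```bash
python3 st.py
```

```text
t 17.325 q6 51.5 toolyaw 32.7 [ 0.6313 -0.0048  0.1332] [ 7.  -1.3 -6. ] [-0.25 -1.14 -0.06] 0.0391
skirt (np.float64(139.4226289517471), np.float64(167.0), np.float64(34.0)) face (np.float64(149.61553452115814), np.float64(167.0))
```

```bash
cat >> st.py <<'E'
rr=np.arange(.055,.085,.0005); yw=-.1985
B=0
for off in (-.0015,0,.0015):
    P=np.stack([c[0]-rr*np.cos(yw)-off*np.sin(yw),c[1]-rr*np.sin(yw)+off*np.cos(yw),np.full(rr.shape,.119)],-1)
    u,v=w2px(p,P); im=cv2.remap(p['image'],np.float32(u)[None],np.float32(v)[None],cv2.INTER_LINEAR)[0].astype(float)
    B=B+np.clip(im[:,0]-im[:,2]-15,0,None)
print('pin r',(B*rr).sum()/max(B.sum(),1e-9),B.max())
E
python3 st.py
```

```text
t 17.375 q6 51.5 toolyaw 32.7 [ 0.6313 -0.0048  0.1332] [ 6.4 -0.9 -6.1] [-0.24 -1.21 -0.04] 0.0388
skirt (np.float64(139.41348811498065), np.float64(167.0), np.float64(34.0)) face (np.float64(149.61977715877438), np.float64(167.0))
pin r 0.0 0.0
```

{"fn": "arm_command", "kwargs": {"series": [[0, 0, 0, 0, 0, -0.14, -1], [0, 0, 0, 0, 0, -0.14, -1], [0, 0, 0, 0, 0, -0.14, -1], [0, 0, 0, 0, 0, 0, -1]], "force": 25}}

```text
time: 17.92
tcp_pos: [0.6313, -0.0047, 0.1333]
tcp_rot: [0.874, 0.485, 0.0, 0.0]
wrist_force: [6.2, -1.5, -7.3]
width: 0.0389
```

```bash
python3 st.py
```

```text
t 17.925 q6 26.1 toolyaw 58.0 [ 0.6313 -0.0047  0.1333] [ 6.2 -1.5 -7.3] [-0.14 -1.14  0.09] 0.0389
skirt (np.float64(114.25056179775281), np.float64(166.0), np.float64(34.0)) face (np.float64(125.72702702702702), np.float64(212.0))
pin r 0.07272752710738022 207.0
```

Pin now reads 72.7 mm (locked), as expected. I'll continue slowly.

{"fn": "arm_command", "kwargs": {"series": [[0, 0, 0, 0, 0, -0.04, -1], [0, 0, 0, 0, 0, -0.04, -1], [0, 0, 0, 0, 0, -0.04, -1], [0, 0, 0, 0, 0, 0, -1]]}}

```text
time: 18.48
tcp_pos: [0.6312, -0.0047, 0.1332]
tcp_rot: [0.843, 0.538, 0.0, 0.0]
wrist_force: [6.1, -0.8, -6.3]
width: 0.0391
```

```bash
python3 st.py
```

```text
t 18.475 q6 19.0 toolyaw 65.1 [ 0.6312 -0.0047  0.1332] [ 6.1 -0.8 -6.3] [-0.21 -1.09  0.07] 0.0391
skirt (np.float64(106.66740576496674), np.float64(188.0), np.float64(34.0)) face (np.float64(117.64915254237287), np.float64(166.0))
pin r 0.07271459537572256 207.0
```

{"fn": "arm_command", "kwargs": {"series": [[0, 0, 0, 0, 0, -0.04, -1], [0, 0, 0, 0, 0, -0.04, -1], [0, 0, 0, 0, 0, 0, -1]]}}

```text
time: 18.9
tcp_pos: [0.6312, -0.0047, 0.1332]
tcp_rot: [0.819, 0.573, 0.0, 0.0]
wrist_force: [6.3, -1.7, -5.8]
width: 0.0389
```

```bash
python3 st.py
```

```text
t 18.9 q6 14.2 toolyaw 69.9 [ 0.6312 -0.0047  0.1332] [ 6.3 -1.7 -5.8] [-0.09 -1.11  0.04] 0.0389
skirt (np.float64(101.97881160755412), np.float64(211.0), np.float64(33.0)) face (np.float64(112.90631136044881), np.float64(165.0))
pin r 0.07269848156182214 210.0
```

{"fn": "arm_command", "kwargs": {"series": [[0, 0, 0, 0, 0, -0.035, -1], [0, 0, 0, 0, 0, -0.035, -1], [0, 0, 0, 0, 0, -0.035, -1], [0, 0, 0, 0, 0, -0.035, -1], [0, 0, 0, 0, 0, 0, -1]]}}

```text
time: 19.58
tcp_pos: [0.6312, -0.0047, 0.1332]
tcp_rot: [0.775, 0.632, 0.0, 0.0]
wrist_force: [6.2, -0.2, -6.6]
width: 0.0388
```

```bash
python3 st.py
```

```text
t 19.575 q6 5.8 toolyaw 78.3 [ 0.6312 -0.0047  0.1332] [ 6.2 -0.2 -6.6] [-0.16 -1.07  0.07] 0.0388
skirt (np.float64(93.95565031982943), np.float64(217.0), np.float64(34.0)) face (np.float64(104.0280759702725), np.float64(175.0))
pin r 0.07261138059701494 207.0
```

{"fn": "arm_command", "kwargs": {"series": [[0, 0, 0, 0, 0, -0.035, -1], [0, 0, 0, 0, 0, -0.035, -1], [0, 0, 0, 0, 0, -0.035, -1], [0, 0, 0, 0, 0, -0.035, -1], [0, 0, 0, 0, 0, 0, -1]]}}

```text
time: 20.25
tcp_pos: [0.6312, -0.0047, 0.1332]
tcp_rot: [0.727, 0.687, 0.0, 0.0]
wrist_force: [6.9, -0.8, -5.6]
width: 0.0389
```

```bash
python3 st.py
```

```text
t 20.25 q6 -2.6 toolyaw 86.7 [ 0.6312 -0.0047  0.1332] [ 6.9 -0.8 -5.6] [-0.04 -1.01  0.07] 0.0389
skirt (np.float64(85.73091042584434), np.float64(243.0), np.float64(42.0)) face (np.float64(96.41463414634147), np.float64(242.0))
pin r 0.0722389841910528 224.0
```

{"fn": "arm_command", "kwargs": {"series": [[0, 0, 0, 0, 0, -0.035, -1], [0, 0, 0, 0, 0, -0.035, -1], [0, 0, 0, 0, 0, -0.035, -1], [0, 0, 0, 0, 0, -0.035, -1], [0, 0, 0, 0, 0, 0, -1]]}}

```text
time: 20.92
tcp_pos: [0.6311, -0.0046, 0.1332]
tcp_rot: [0.675, 0.738, 0.0, 0.0]
wrist_force: [5.6, -1.5, -5.2]
width: 0.0388
```

```bash
python3 st.py
```

```text
t 20.925 q6 -11.0 toolyaw 95.1 [ 0.6311 -0.0046  0.1332] [ 5.6 -1.5 -5.2] [-0.1  -1.02  0.03] 0.0388
skirt (np.float64(77.36363636363636), np.float64(248.0), np.float64(44.0)) face (np.float64(88.10969116080938), np.float64(248.0))
pin r 0.06540505464480875 228.0
```

The pin dropped to 65.4 mm, so the bolt is out with the pointer at 88°. Next I release and rise.

{"fn": "arm_command", "kwargs": {"series": [[0, 0, 0, 0, 0, 0, 1], [0, 0, 0, 0, 0, 0, 1], [0, 0, 0, 0, 0, 0, 1], [0, 0, -0.25, 0, 0, 0.13, 1], [0, 0, -0.25, 0, 0, 0.145, 1]]}}

```text
time: 21.6
tcp_pos: [0.6304, -0.0045, 0.2093]
tcp_rot: [0.775, 0.632, -0.0, -0.0]
wrist_force: [0.3, 0.0, -0.3]
width: 0.0853
```

{"fn": "arm_command", "kwargs": {"series": [[0, 0, 0, 0, 0, 0, -0.2], [0, 0, 0, 0, 0, 0, -0.2]], "force": 40}}

```text
time: 21.85
tcp_pos: [0.6304, -0.0046, 0.2081]
tcp_rot: [0.773, 0.634, -0.0, -0.0]
wrist_force: [-0.0, -0.1, -0.8]
width: 0.0518
```

```bash
python3 st.py; python3 -c "
from h import *
plan([.4856,.0255,.195],0,4,-0.2)"
```

```text
t 21.85 q6 5.5 toolyaw 78.7 [ 0.6304 -0.0046  0.2081] [-0.  -0.1 -0.8] [-0.02 -0.    0.03] 0.0518
skirt (np.float64(89.03328578221588), np.float64(217.0), np.float64(34.0)) face (np.float64(89.010278372591), np.float64(218.0))
pin r 0.06551657657657659 210.0
[0.0, -0.25, 0.02, 0, 0, 0.0, -0.2]
[0.0, -0.25, 0.02, 0, 0, 0.0, -0.2]
[0.0, -0.25, 0.02, 0, 0, 0.0, -0.2]
[0.0, -0.25, 0.02, 0, 0, 0.0, -0.2]
```

{"fn": "arm_command", "kwargs": {"series": [[0, -0.25, 0.02, 0, 0, 0, -0.2], [0, -0.25, 0.02, 0, 0, 0, -0.2], [0, -0.25, 0.02, 0, 0, 0, -0.2], [0, -0.25, 0.02, 0, 0, 0, -0.2], [0, 0, 0, 0, 0, 0, -0.2]]}}

```text
time: 22.52
tcp_pos: [0.4806, 0.0256, 0.1956]
tcp_rot: [0.773, 0.634, -0.001, -0.001]
wrist_force: [0.6, -0.5, -0.0]
width: 0.0343
```

```bash
python3 -c "
from h import *
p=camera('wrist'); save(p,'w4.png'); o=get_obs(); print(o['tcp_pos'],o['width'])
for t in ['lid_handle','bolt_pin','lid_hinge']:
    r=mark_of(p,t); print(t,[(np.round(a['point'],4),round(a['confidence'],2)) for a in r[:2]])
print(w2px(p,[[.4856,.0255,.113],[.4856-.05*.197,.0255-.05*.98,.113],[.4856+.05*.197,.0255+.05*.98,.113]]))
plan([.4856,.0255,.095],0,4,-0.2)"
```

```text
[0.48263212 0.02528862 0.19605453] 0.03428578009309966
lid_handle [(array([0.4853, 0.0237, 0.1181]), 0.9)]
bolt_pin [(array([0.5685, 0.0061, 0.1195]), 0.51)]
lid_hinge [(array([ 0.7276, -0.0248,  0.1091]), 0.55), (array([ 0.6332, -0.0039,  0.148 ]), 0.28)]
(array([327.76831266, 327.12711635, 328.2940347 ]), array([207.89724983, 263.93147933, 143.41852306]))
[0.0, 0.0, 0.17, 0, 0, 0.0, -0.2]
[0.0, 0.0, 0.17, 0, 0, 0.0, -0.2]
[0.0, 0.0, 0.17, 0, 0, 0.0, -0.2]
[0.0, 0.0, 0.17, 0, 0, 0.0, -0.2]
```

View pics/w4.png

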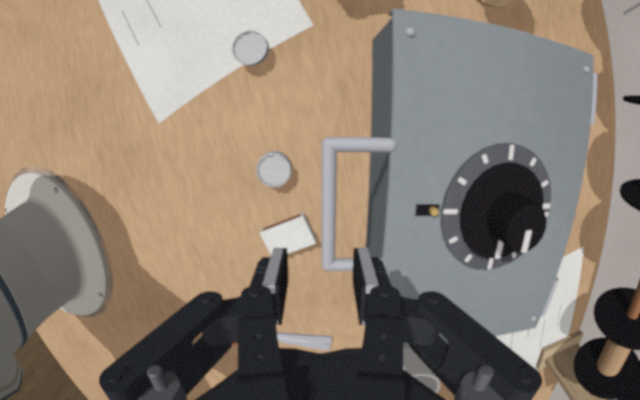

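The wrist view shows the bar at u≈329 (v 145–265), matching its predicted place of 328. The fingers straddle it and the gap is clear.

{"fn": "arm_command", "kwargs": {"series": [[0, 0.024, 0.17, 0, 0, 0, -0.2], [0, 0, 0.17, 0, 0, 0, -0.2], [0, 0, 0.17, 0, 0, 0, -0.2], [0, 0, 0.16, 0, 0, 0, -0.2], [0, 0, 0, 0, 0, 0, -0.2]]}}

```text
time: 23.35
tcp_pos: [0.4869, 0.0243, 0.0947]
tcp_rot: [0.774, 0.633, -0.001, -0.001]
wrist_force: [0.3, -0.4, 0.5]
width: 0.0339
```

{"fn": "arm_command", "kwargs": {"series": [[0, 0, 0, 0, 0, 0, -1], [0, 0, 0, 0, 0, 0, -1], [0, 0, 0, 0, 0, 0, -1], [0, 0, 0, 0, 0, 0, -1]], "force": 40}}

```text
time: 23.85
tcp_pos: [0.4862, 0.0246, 0.0968]
tcp_rot: [0.774, 0.633, -0.001, -0.001]
wrist_force: [-7.0, 2.1, 1.2]
width: 0.0096
```

```bash
cat > arc.py <<'E'
from h import *
o=get_obs(); print(o['tcp_pos'],o['wrist_force'],o['width'])
# 66 deg in 20 rows along the arc, tool orientation constant
a=np.radians(np.linspace(0,66,21)); b=np.arctan2(.003,.248); r=.248
x=-r*np.cos(a)-.003*np.sin(a); z=r*np.sin(a)+.003*np.cos(a)
yaw=-.1985; Rm=R.from_quat(o['tcp_rot'])
for i in range(20):
    dx,dz=x[i+1]-x[i],z[i+1]-z[i]
    s=Rm.inv().apply([dx*np.cos(yaw),dx*np.sin(yaw),dz])/.15; print(np.round(s,3))
E
python3 arc.py
```

```text
[0.48621769 0.02458894 0.09679797] [-7.02166663  2.14331561  1.22679242] 0.009590762988121886
[-0.     0.001 -0.095]
[-0.     0.007 -0.095]
[-0.     0.012 -0.094]
[ 0.     0.018 -0.093]
[ 0.     0.023 -0.092]
[ 0.     0.028 -0.09 ]
[ 0.     0.034 -0.088]
[ 0.     0.039 -0.086]
[ 0.     0.044 -0.084]
[ 0.     0.048 -0.081]
[ 0.     0.053 -0.078]
[ 0.     0.058 -0.074]
[ 0.     0.062 -0.071]
[ 0.     0.066 -0.067]
[ 0.     0.07  -0.063]
[ 0.     0.073 -0.059]
[ 0.     0.077 -0.055]
[ 0.    0.08 -0.05]
[ 0.     0.083 -0.045]
[ 0.     0.085 -0.04 ]
```

{"fn": "arm_command", "kwargs": {"series": [[0, 0.001, -0.095, 0, 0, 0, -1], [0, 0.007, -0.095, 0, 0, 0, -1], [0, 0.012, -0.094, 0, 0, 0, -1], [0, 0.018, -0.093, 0, 0, 0, -1], [0, 0.023, -0.092, 0, 0, 0, -1]]}}

```text
time: 24.48
tcp_pos: [0.4969, 0.0224, 0.1682]
tcp_rot: [0.774, 0.633, 0.001, 0.001]
wrist_force: [4.4, -0.1, -11.1]
width: 0.0094
```

Forces are gentle at about 11 N, so I'll carry on along the arc.

{"fn": "arm_command", "kwargs": {"series": [[0, 0.028, -0.09, 0, 0, 0, -1], [0, 0.034, -0.088, 0, 0, 0, -1], [0, 0.039, -0.086, 0, 0, 0, -1], [0, 0.044, -0.084, 0, 0, 0, -1], [0, 0.048, -0.081, 0, 0, 0, -1]]}}

```text
time: 25.1
tcp_pos: [0.5258, 0.0167, 0.2325]
tcp_rot: [0.774, 0.633, 0.001, 0.001]
wrist_force: [12.9, -0.4, -18.9]
width: 0.0092
```

{"fn": "arm_command", "kwargs": {"series": [[0, 0.053, -0.078, 0, 0, 0, -1], [0, 0.058, -0.074, 0, 0, 0, -1], [0, 0.062, -0.071, 0, 0, 0, -1], [0, 0.066, -0.067, 0, 0, 0, -1], [0, 0.07, -0.063, 0, 0, 0, -1]]}}

```text
time: 25.72
tcp_pos: [0.5694, 0.0079, 0.2849]
tcp_rot: [0.774, 0.633, -0.0, -0.001]
wrist_force: [-3.3, 3.0, -9.4]
width: 0.0096
```

```bash
python3 -c "
from h import *
p=camera('scene'); save(p,'s2.png'); o=get_obs(); print(o['tcp_pos'],o['tcp_rot'],o['wrist_force'],o['width'])
for t in ['lid_handle']:
    r=mark_of(p,t); print(t,[(np.round(a['point'],4),round(a['confidence'],2)) for a in r[:2]])"
```

```text
[0.57075077 0.00761617 0.28616421] [7.73868401e-01 6.33346351e-01 3.04589713e-04 7.46699893e-05] [-7.82225367  3.50696042  5.31847057] 0.009444174270275036
lid_handle [(array([0.5636, 0.0083, 0.2974]), 0.7)]
```

View pics/s2.png

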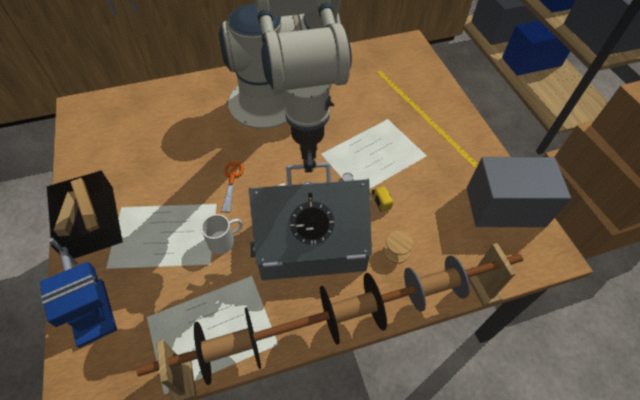

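The scene view shows the lid standing open at about 48° and held by the handle at (308,175). The other things are undisturbed.

{"fn": "arm_command", "kwargs": {"series": [[0, 0.073, -0.059, 0, 0, 0, -1], [0, 0.077, -0.055, 0, 0, 0, -1], [0, 0.08, -0.05, 0, 0, 0, -1], [0, 0.083, -0.045, 0, 0, 0, -1], [0, 0.04, -0.02, 0, 0, 0, -1]]}}

```text
time: 26.45
tcp_pos: [0.621, -0.0024, 0.3211]
tcp_rot: [0.774, 0.633, 0.0, -0.0]
wrist_force: [-18.3, 5.1, 19.3]
width: 0.0093
```

{"fn": "arm_command", "kwargs": {"series": [[0, 0, 0, 0, 0, 0, -1], [0, 0, 0, 0, 0, 0, -0.3], [0, 0, 0, 0, 0, 0, -0.3], [0, 0, 0, 0, 0, 0, -0.3]]}}

```text
time: 26.95
tcp_pos: [0.622, -0.0029, 0.3184]
tcp_rot: [0.774, 0.633, 0.0, 0.0]
wrist_force: [0.8, 0.0, 0.3]
width: 0.0298
```

```bash
python3 -c "
from h import *
o=get_obs(); print(o['tcp_pos'],o['tcp_rot'],o['wrist_force'],o['width'])
for c in ['scene','top','wrist']:
    p=camera(c)
    for t in ['lid_handle']:
        r=mark_of(p,t); print(t,[(np.round(a['point'],4),round(a['confidence'],2),np.degrees(np.arctan2(a['point'][2]-.11,np.hypot(a['point'][0]-.7287,a['point'][1]+.0237)))) for a in r[:2]])"
```

```text
[ 0.62200202 -0.00288288  0.3184282 ] [7.73883685e-01 6.33327713e-01 1.20908706e-04 1.90030851e-04] [0.82918268 0.02001039 0.26537269] 0.029827304509095653
lid_handle [(array([0.6203, 0.0016, 0.3325]), 0.73, np.float64(63.42191074525067)), (array([ 0.7286, -0.0246,  0.113 ]), 0.54, np.float64(73.20376127011788))]
lid_handle [(array([ 0.6191, -0.004 ,  0.3327]), 0.68, np.float64(63.43362956168364))]
lid_handle [(array([ 0.622 , -0.0052,  0.3339]), 0.87, np.float64(64.18871067169862))]
```

{"fn": "arm_command", "kwargs": {"series": [[0, 0, -0.1, 0, 0, 0, -0.3], [0, 0, -0.25, 0, 0, 0, -0.3], [0, 0, -0.3, 0, 0, 0, -0.3], [0, -0.3, 0, 0, 0, 0, -0.3], [0, -0.3, 0, 0, 0, 0, -0.3]]}}

```text
time: 27.88
tcp_pos: [0.533, 0.0151, 0.417]
tcp_rot: [0.774, 0.633, 0.001, 0.001]
wrist_force: [0.8, 0.2, 0.5]
width: 0.0298
```

{"fn": "arm_command", "kwargs": {"series": [[0, -0.2, 0, 0, 0, 0, -0.3], [0, 0, 0, 0, 0, 0, -0.3], [0, 0, 0, 0, 0, 0, -0.3]]}}

```text
time: 28.25
tcp_pos: [0.505, 0.0208, 0.4164]
tcp_rot: [0.774, 0.633, 0.0, 0.0]
wrist_force: [0.5, -0.4, -0.2]
width: 0.03
```

```bash
python3 -c "
from h import *
o=get_obs(); print(o['time'],o['tcp_pos'],o['wrist_force'])
for c in ['scene','top']:
    p=camera(c); save(p,c+'9.png')
    r=mark_of(p,'lid_handle'); print([(np.round(a['point'],4),round(a['confidence'],2),np.degrees(np.arctan2(a['point'][2]-.11,np.hypot(a['point'][0]-.7287,a['point'][1]+.0237)))) for a in r[:1]])
    for t in ['bolt_pin','mug','spool','tealight1','matchbox','tape_measure','scissors']:
        r=mark_of(p,t); print(t,[(np.round(a['point'],3),round(a['confidence'],2)) for a in r[:2]])"
```

```text
28.25 [0.50496332 0.02082314 0.41637893] [ 0.53850918 -0.36507975 -0.23649853]
[(array([ 0.6182, -0.0027,  0.3348]), 0.95, np.float64(63.41909260974477))]
bolt_pin []
mug [(array([ 0.544, -0.264, -0.001]), 0.63)]
spool [(array([0.731, 0.23 , 0.001]), 0.79), (array([ 0.556,  0.25 , -0.003]), 0.45)]
tealight1 [(array([0.433, 0.042, 0.001]), 0.62), (array([0.433, 0.181, 0.002]), 0.51)]
matchbox [(array([ 0.428, -0.04 , -0.001]), 0.46)]
tape_measure [(array([ 0.558,  0.25 , -0.002]), 0.8)]
scissors [(array([ 0.342, -0.189,  0.   ]), 0.74)]
[]
bolt_pin []
mug [(array([ 0.546, -0.262,  0.002]), 0.8)]
spool [(array([ 0.726,  0.229, -0.001]), 0.91)]
tealight1 [(array([ 0.428,  0.045, -0.002]), 0.51), (array([ 0.548, -0.262,  0.003]), 0.35)]
matchbox [(array([ 0.425, -0.039, -0.003]), 0.86)]
tape_measure [(array([0.558, 0.25 , 0.004]), 0.7), (array([ 0.341, -0.191, -0.005]), 0.25)]
scissors []
```

View pics/scene9.png

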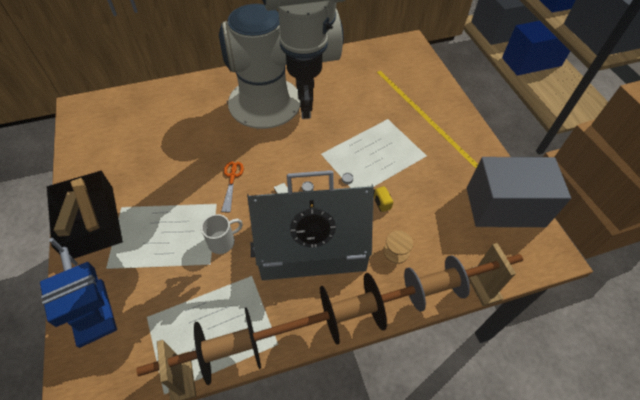

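The scene view shows the lid standing by itself with the handle at (310,180). The gripper is clear at (306,110) and the bystanders are where they started.

```bash
python3 -c "
from workcell import *
print(hand_in())"
```

```text
the job is handed in; nothing more can be done
None
```

The strongbox is unlocked and its lid stands open by itself at about 63°; I handed the job in at about 28 s of the 72 s allowed.

**Dialling:** I started from a measured pointer angle of −23°. I turned anticlockwise past 10 to the second 10, reading −60.3° against −60°. Then I turned clockwise to 5, reading 149.6° against 150°, and slowly anticlockwise. The bolt dropped near 3 o'clock: the witness pin moved from 72.7 to 65.4 mm from the dial's axis. I stopped there and did not turn on until the dial came up firm.

**Lid:** I lifted it by the handle. The wrist force I read stayed under about 30 N.

**Last checks:**
- The scene camera put the lid at 63.4° after release; the estimates taken while the fingers were open around the bar were 63.4–64.2°.
- The gripper was clear, with no wrist force beyond sensor noise.
- All the bystanders were found within a few mm of their starting places.

**Not confirmed:**
- The top camera's final check missed the lid handle, the scissors and one tealight; the scene camera saw all three.
- The pin could not be seen with the lid up, so its dropped position was last confirmed with the lid still shut (65.5 mm).
- One dial reading during dialling was wrong (91.5°) because the knob hid the skirt pointer. I replaced it with the line on the knob's face, which agreed with how far the tool had turned.

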